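Spin-check the vial carousel and stop it at its loading mark

TASK

Check that the vial carousel's wheel runs free and leave it at its loading position: with a fingertip, flick the wheel so that it spins by itself, untouched, for at least three seconds at no slower than one turn in four seconds, then, while it is still turning well, brake it with a fingertip so that it comes to rest with its upright peg at the tip of the base's pointer (if it stops a little off, ease it round with the fingertip). Then take the hand away. Only touch and push the wheel, never lift it off its seat, and leave the vials and the other things around it where they stand.

Things in the scene. Friction and masses are not known exactly. Their poses are not given: they have to be found in the camera images.
- carousel: fixed base of the vial carousel: a round grey foot, 236 mm across, 12 mm thick; origin at the centre of its underside, on the wheel's upright axis. On its -x side stands the pointer: an aluminium block 24 mm wide with a pointed inner edge 108 mm from the axis, reaching out to 150 mm, its top 42 mm above the table, level with the wheel's top face
- wheel (a joint): angle of the wheel in rad, counter-clockwise from above positive, counting on over full turns (not wrapped); the peg is at the pointer at 0 and every multiple of 2 pi. Turns endlessly either way on a good bearing: spun at 3 rad/s it loses about a third of its speed in 3 s and runs down in some 15 s; a fingertip pressed with a few newtons on its smooth flat top stops it in 0.1 to 0.4 s
- hub (a point): centre of the wheel (white-painted steel disc, 200 mm across, 17 mm thick, about 3 kg) on its axis, at the height of its flat top, 42 mm above the table; nine thin grey pads lie flat near its rim; a steel hub nut, 48 mm across, stands 14 mm above the top. The wheel rests on its seat by its weight and would come up if lifted; pressing down on it is safe
- peg (a point): the foot of the wheel's upright steel index peg, on the peg's centre line at the wheel's flat top, 85 mm from the axis; the peg is 14 mm in diameter, stands 34 mm above the wheel's top (to 76 mm above the table) and is the only peg on the wheel; it turns with the wheel and can be pushed sideways with a fingertip
- home (a point): the fixed spot in front of the pointer's tip where the peg's foot must come to rest: 85 mm from the axis, at the height of the wheel's top (42 mm)
- vial_a: a capped glass sample vial, 28 mm across, 61 mm tall, standing loose beside the carousel; origin at the centre of its underside; leave it alone
- vial_b: a capped glass sample vial, 28 mm across, 61 mm tall, standing loose beside the carousel; origin at the centre of its underside; leave it alone
- vial_c: a capped glass sample vial, 28 mm across, 61 mm tall, standing loose beside the carousel; origin at the centre of its underside; leave it alone
- loose_cap: a loose black screw cap, 24 mm across, 14 mm high, lying beside the carousel; origin at the centre of its underside; leave it alone
- spray: a small blue spray bottle, 48 mm across, 124 mm tall, at the left; origin at the centre of its underside; leave it alone
- beaker: an open glass beaker, 70 mm across, 85 mm tall, at the right; origin at the centre of its underside; leave it alone

How it is judged:
On the way, in this order (a step that is already met when the one before it is completed fails the run):
1. the wheel spins by itself, touched by nothing, faster than 1.2 rad/s, for 2.5 s on end ((velocity of joint wheel above 1.2 rad/s or velocity of joint wheel below -1.2 rad/s) and contact force between anything else and wheel below 0.05 N), for 2.5 s.
2. a finger brakes the wheel: it touches the wheel while this still turns faster than 0.3 rad/s ((velocity of joint wheel above 0.3 rad/s or velocity of joint wheel below -0.3 rad/s) and contact force between the fingers and wheel above 0.1 N).
At the end, for the whole second after the job is handed in: the peg's foot lies within 10 mm (about 7 degrees of turn) of the spot in front of the pointer, the wheel is at rest (under 0.03 rad/s) and down on its seat (within 3 mm), and no bystander has moved by more than 20 mm (horizontal distance between peg and home below 0.01 m and not (velocity of joint wheel above 0.03 rad/s or velocity of joint wheel below -0.03 rad/s) and z of hub in the frame of carousel below 0.045 m and distance of each of vial_a, vial_b, vial_c, loose_cap, spray, beaker from where it was at the start of the episode below 0.02 m); the robot touches nothing.
It fails at once if the wheel is lifted more than 6 mm off its seat (z of hub in the frame of carousel above 0.048 m).
It fails at once if a vial, the cap or another bystander is moved by more than 20 mm, or knocked over (distance of any of vial_a, vial_b, vial_c, loose_cap, spray, beaker from where it was at the start of the episode above 0.02 m or angle between any of vial_a, vial_b, vial_c, loose_cap, spray, beaker's own z axis and vertical above 0.5 rad).
It also fails if it takes over 61 s, if anything falls off the work surface, if the arm or the gripper's body presses on something with over 40 N, if the wrist force passes 120 N, or if a joint passes its speed limit or range.

ROBOT

A 6-joint arm with a two-finger parallel gripper is mounted at the origin on the work surface. World frame = base frame: x ahead of the robot, y to its left, z up, the work surface at z = 0. Lengths are in m, angles in rad, forces in N, time in s.
With the tool pointing down it reaches from about 0.275 to 0.725 m from the base axis. Payload 5.6 kg.
Tool frame: the origin (TCP) lies midway between the tips of the shut fingers; the grasp point (between the pads) lies 19 mm behind it (r.tcp_to_grasp is the distance from the TCP to the grasp point, in m); z points along the fingers, x is the direction in which the jaws open and shut, and the axes are right-handed (so a half turn about z gives the same grasp; the last joint's range is limited). The gripper opens to 85 mm and grips with 20 to 120 N. Pads are 22 mm wide; open, the fingers measure 114 mm over their backs; the gripper's body (76 mm by 85 mm) begins 54 mm behind the grasp point. The pads swing forward as they close: fully open they stand 13 mm farther back than shut.
Start: joints at [-0.974, 0.255, 0.108, 0, -1.424, -0.285], TCP at [0.169, -0.523, 0.231] pointing down, gripper open.
Joint ranges: [-2.95, 2.95], [-1.21, 1.97], [-1.09, 1.5], [-2.87, 1.71], [-2.94, -0.07], [-3.05, 3.05]. Speed limits (rad/s): [2.57, 2.57, 3.14, 3.14, 3.14, 3.14].

INTERFACE

Orientations are given as [roll, pitch, yaw] about the fixed x, y, z axes, in that order (R = Rz(yaw) Ry(pitch) Rx(roll)).
In Python, from cell import r, cams, finder gives the robot as it stands.
- The arm moves only by the tool drive_tool, never from a script. Its argument "commands" is a list of rows, each an object of numbers: "claw": the finger opening in mm, from 0 to 85.4; "tx", "ty", "tz": the shift along the world's x, y, z in units of 30 mm (1.0 is 30 mm); "twist": the turn about the world's z in units of 6 degrees (1.0 is 6 degrees). A call has 1 to 12 rows; each row shifts and turns the pose as measured when the row begins; what a row does not reach is not made up. A row lasts 1/12 s, in which the tool goes at most 41.7 mm and 7.16 degrees, less where a joint would pass 70% of its speed; a pose out of reach is approached as far as the arm can. A call is refused whole if a number of a shift passes 1 or a number of a turn 1, either way. A call with a gripper value outside its range is refused whole. The fingers move at their own pace and stop on an object; "newtons" is the grip in N (left out, the last holds). Time passes only in rows, so rows that do not move let the fingers close. It gives the time, the measured TCP pose, the force and the opening at its end, in the units of the state.
- r.observe(): the state, without advancing time (a new reading comes with each control period).
- cams.snapshot(name): name is "scene" or "side" or "wrist"; returns (picture, depth): 480x640x3 uint8, red, green, blue; 480x640 float32, m along the optical axis (not along the pixel's ray), 0 where there is no reading.
- cams.camera_info(name): a dict with "fov_y" (degrees; the focal length in pixels is half the picture's height over the tangent of half this angle, whatever the lens; pixels are square), "cx", "cy" (the principal point, pixels), "xyz" and "orientation" of the camera in the world. Camera axes: x right, y up, looking along -z (the intrinsics and any distortion apply to the point x, -y, -z); pixel columns grow to the right and rows downward; lengths in m; the calibration is good to about 2 mm. A picture is of the moment at which its call begins: read the wrist's pose just before it. camera_info takes no time and is no camera call; for the wrist camera it gives the pose at the moment of the call.
- r.close_job(): hands the job in, once; it reports no verdict.
Trained networks look in the newest picture that a camera, given by its name, has taken for a name from the list of things; names that differ only in an ending like _2 or _b are one class to them, and where a whole thing is asked for, a point or a joint stands for the part that bears it (a point fixed in the world has none). Each returns a list of dicts, best first, with "conf" (0 to 1); they miss things now and then, are a little off and sometimes report something else, mostly with a low value. They report only what shows in the picture. A call takes as long as a camera call.
- finder.look_for(camera, label): "location" ([x, y, z] in m, in world coordinates, good to about 4 mm: the middle of the surface that is visible of it).
- finder.pinpoint(camera, label): "location" ([x, y, z] in m, in world coordinates, good to about 4 mm: a listed point, or the origin of a listed thing).
The state is a dict: "time": time; "joint_pos": joint angles; "joint_vel": joint speeds; "joint_efforts": joint torques, N m; "eef_pos": TCP position; "orientation": TCP orientation; "contact_force": force on the tool from outside, world axes, zero at the start; "wrist_torque": the same for the moment, N m; "opening": finger opening in m.
Only numpy, scipy, OpenCV 4.12 (cv2) and the standard library are available. Lean on these libraries where they do the work, as an engineer would, in place of code of your own. Each camera call takes 0.05 s, during which the arm holds its last target.

## Working session

There is one attempt and no reset: what is moved stays moved. The work goes in short steps, Python scripts to look and compute and a tool call to move; the robot and the scene stay as the last step left them, time stands still between calls to the robot, and variables do not carry over. Pictures are saved under pics/ and viewed, and the job is handed in when it is done.

Besides the shell and the picture viewer there is one more tool, called by a JSON object that holds its "fn" and its "kwargs", one argument or row to a line. drive_tool: Moves the arm, as the interface text tells. Its arguments: {"type":"object","properties":{"commands":{"type":"array","items":{"type":"object","properties":{"claw":{"type":"number"},"tx":{"type":"number"},"ty":{"type":"number"},"tz":{"type":"number"},"twist":{"type":"number"}}}},"newtons":{"type":"number"}},"required":["commands"]}

```bash
ls; mkdir -p pics; cat > h.py <<'E'
from cell import r,cams,finder
import numpy as np,cv2
def save(n,f):
    p,d=cams.snapshot(n); cv2.imwrite('pics/'+f,cv2.cvtColor(p,cv2.COLOR_RGB2BGR)); return p,d
E
python3 - <<'E'
from h import *
s=r.observe();print(s)
for c in ['scene','side']:
    save(c,c+'0.png');print({k:np.round(v,3) for k,v in cams.camera_info(c).items() if k!='name'} )
    for l in ['hub','peg','home','carousel']:
        print(c,l,[(np.round(q['location'],3),round(q['conf'],2)) for q in finder.pinpoint(c,l)[:2]])
print(r.observe()['time'])
E
```

```text
pics
{'time': 0.0, 'joint_pos': array([-9.74414027e-01,  2.55743639e-01,  1.06976947e-01, -4.82667930e-04,
       -1.42389594e+00, -2.84599599e-01]), 'joint_vel': array([ 0.00014282,  0.00040555,  0.00047922, -0.00052498, -0.00058348,
       -0.00026849]), 'joint_efforts': array([-7.30200081e-04, -3.86633170e+01,  2.37948006e+01,  5.36535099e+00,
       -5.97530903e-03, -6.99212251e-05]), 'eef_pos': array([ 0.16861528, -0.52298274,  0.23038544]), 'orientation': array([-3.14152678e+00, -1.92527071e-03,  1.88250787e+00]), 'contact_force': array([ 0.16108525, -0.63176491, -0.70772679]), 'wrist_torque': array([ 0.00578821, -0.00422253, -0.00514954]), 'opening': 0.08535635576048775}
{'fov_y': np.float64(46.376), 'cx': np.float64(315.721), 'cy': np.float64(240.794), 'xyz': array([ 1.044, -0.672,  0.854]), 'orientation': array([ 0.834, -0.008,  0.623])}
scene hub [(array([ 0.524, -0.106,  0.046]), 0.93)]
scene peg [(array([ 0.515, -0.029,  0.048]), 0.94)]
scene home [(array([ 0.441, -0.097,  0.042]), 0.79)]
scene carousel [(array([ 0.576,  0.065, -0.004]), 0.7), (array([ 0.528, -0.107,  0.004]), 0.57)]
{'fov_y': np.float64(44.779), 'cx': np.float64(317.613), 'cy': np.float64(241.426), 'xyz': array([ 0.506, -1.148,  0.723]), 'orientation': array([ 1.056, -0.006, -0.038])}
side hub [(array([ 0.525, -0.109,  0.041]), 0.93)]
side peg [(array([ 0.513, -0.023,  0.044]), 0.57)]
side home [(array([ 0.437, -0.099,  0.044]), 0.67)]
side carousel [(array([ 0.524, -0.109, -0.003]), 0.63)]
0.5
```

View pics/scene0.png

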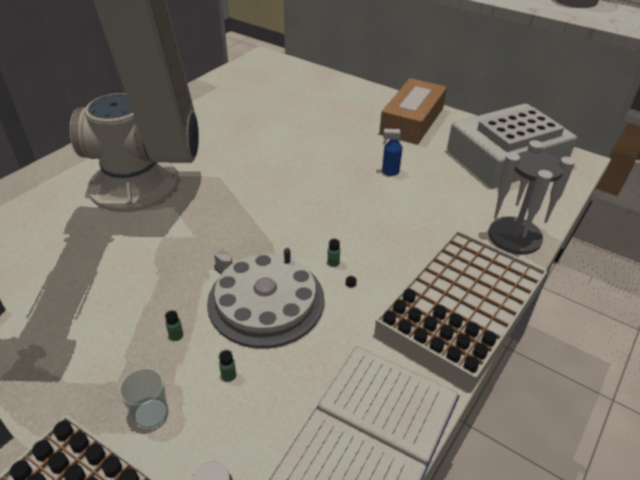

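View pics/side0.png

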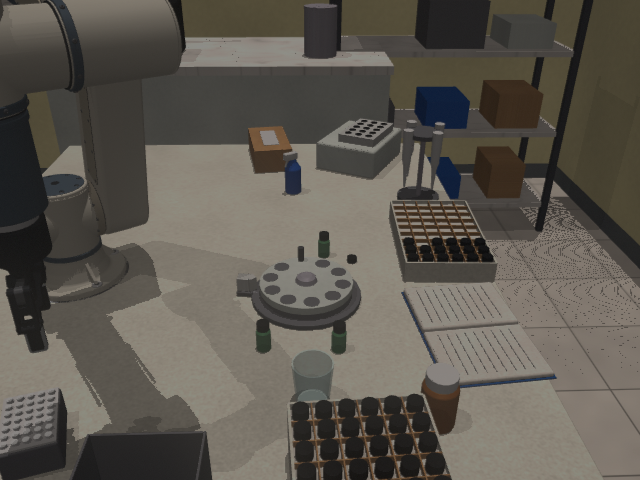

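```bash
python3 - <<'E'
from h import *
for c in ['scene','side']:
    cams.snapshot(c)
    for l in (['vial_a','loose_cap','beaker','spray'] if c=='scene' else ['vial_a','loose_cap']):
        print(c,l,[(np.round(q['location'],3),round(q['conf'],2)) for q in finder.pinpoint(c,l)[:4]])
print(r.observe()['time'])
E
```

```text
scene vial_a [(array([ 0.583, -0.284, -0.003]), 0.89), (array([ 0.438, -0.275,  0.001]), 0.85)]
scene loose_cap [(array([0.632, 0.032, 0.003]), 0.62), (array([ 0.527, -0.418, -0.001]), 0.19)]
scene beaker [(array([ 0.532, -0.42 , -0.   ]), 0.65)]
scene spray [(array([ 0.497,  0.437, -0.001]), 0.9)]
side vial_a [(array([ 0.44 , -0.279,  0.003]), 0.79), (array([0.571, 0.061, 0.003]), 0.75), (array([ 0.581, -0.288, -0.001]), 0.65)]
side loose_cap [(array([0.631, 0.034, 0.002]), 0.53)]
0.9
```

The peg is at about (0.514, -0.026), the hub at (0.5245, -0.108) and home at (0.439, -0.098). In the scene view the peg shows at (287, 255) and the pointer at (223, 260), with the vials clear of the wheel. My plan is to push the peg in +x, which turns the wheel clockwise, starting from its -x side.

{"fn": "drive_tool", "kwargs": {
  "commands": [
    {"tx": 0.5,"ty": 1,"twist": -1,"claw": 0},
    {"tx": 0.5,"ty": 1,"twist": -1,"claw": 0},
    {"tx": 0.5,"ty": 1,"twist": -1},
    {"tx": 0.5,"ty": 1},
    {"tx": 0.5,"ty": 1},
    {"tx": 0.5,"ty": 1},
    {"tx": 0.5,"ty": 1},
    {"tx": 0.5,"ty": 1},
    {"tx": 0.5,"ty": 1},
    {"tx": 0.5,"ty": 1},
    {"tx": 0.5,"ty": 1},
    {"tx": 0.5,"ty": 1}
  ]
}}

```text
$.commands[0]: bad value
```

{"fn": "drive_tool", "kwargs": {
  "commands": [
    {"tx": 0.5,"ty": 1,"tz": 0,"twist": -1,"claw": 0},
    {"tx": 0.5,"ty": 1,"tz": 0,"twist": -1,"claw": 0},
    {"tx": 0.5,"ty": 1,"tz": 0,"twist": -1,"claw": 0},
    {"tx": 0.5,"ty": 1,"tz": 0,"twist": 0,"claw": 0},
    {"tx": 0.5,"ty": 1,"tz": 0,"twist": 0,"claw": 0},
    {"tx": 0.5,"ty": 1,"tz": 0,"twist": 0,"claw": 0},
    {"tx": 0.5,"ty": 1,"tz": 0,"twist": 0,"claw": 0},
    {"tx": 0.5,"ty": 1,"tz": 0,"twist": 0,"claw": 0},
    {"tx": 0.5,"ty": 1,"tz": 0,"twist": 0,"claw": 0},
    {"tx": 0.5,"ty": 1,"tz": 0,"twist": 0,"claw": 0}
  ]
}}

```text
time: 1.73
eef_pos: [0.3192, -0.2149, 0.2296]
orientation: [3.141, -0.001, 1.542]
contact_force: [1.4, -0.2, 0.5]
opening: -0.0
```

{"fn": "drive_tool", "kwargs": {
  "commands": [
    {"tx": 0.6,"ty": 0.9,"tz": -0.3,"twist": 0,"claw": 0},
    {"tx": 0.6,"ty": 0.9,"tz": -0.6,"twist": 0,"claw": 0},
    {"tx": 0.6,"ty": 0.9,"tz": -0.6,"twist": 0,"claw": 0},
    {"tx": 0.6,"ty": 0.9,"tz": -0.6,"twist": 0,"claw": 0},
    {"tx": 0.6,"ty": 0.9,"tz": -0.6,"twist": 0,"claw": 0},
    {"tx": 0.6,"ty": 0.9,"tz": -0.6,"twist": 0,"claw": 0},
    {"tx": 0.6,"ty": 0.8,"tz": -0.6,"twist": 0.2,"claw": 0},
    {"tx": 0.4,"ty": 0,"tz": -0.6,"twist": 0,"claw": 0},
    {"tx": 0,"ty": 0,"tz": -0.5,"twist": 0,"claw": 0},
    {"tx": 0,"ty": 0,"tz": 0,"twist": 0,"claw": 0}
  ]
}}

```text
time: 2.57
eef_pos: [0.4663, -0.0121, 0.0779]
orientation: [3.125, 0.0, 1.575]
contact_force: [-0.6, 0.0, -0.3]
opening: -0.0
```

```bash
python3 - <<'E'
from h import *
save('scene','s1.png')
print([(np.round(q['location'],3),round(q['conf'],2)) for q in finder.pinpoint('scene','peg')[:2]])
s=r.observe();print(s['time'],s['eef_pos'],s['contact_force'],s['orientation'])
E
```

```text
[(array([ 0.515, -0.026,  0.043]), 0.63), (array([ 0.528, -0.109,  0.002]), 0.47)]
2.6667 [ 0.46779688 -0.01257049  0.08080701] [-0.26601312 -0.26516266 -0.32297424] [3.12030566e+00 8.52584802e-05 1.57493614e+00]
```

View pics/s1.png

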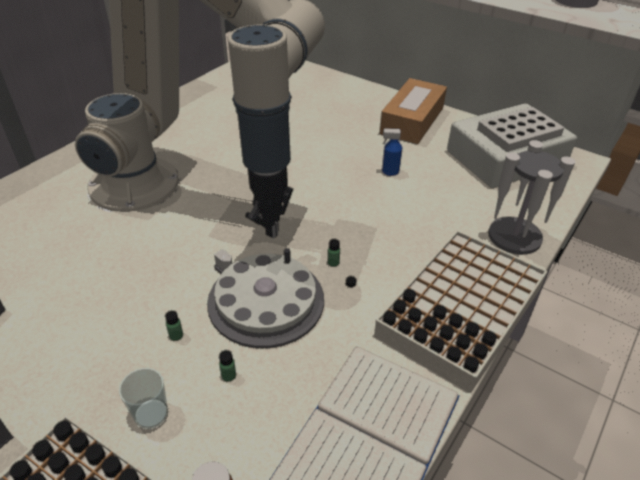

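The finger is short of the peg and in line with it. I'll lower it and close the gap.

{"fn": "drive_tool", "kwargs": {
  "commands": [
    {"tx": 0.2,"ty": -0.5,"tz": -0.4,"twist": 0,"claw": 0},
    {"tx": 0.3,"ty": 0,"tz": -0.4,"twist": 0,"claw": 0},
    {"tx": 0,"ty": 0,"tz": 0,"twist": 0,"claw": 0}
  ]
}}

```text
time: 2.92
eef_pos: [0.4856, -0.0285, 0.0613]
orientation: [3.112, -0.001, 1.575]
contact_force: [-0.8, 0.6, 0.1]
opening: 0.0
```

{"fn": "drive_tool", "kwargs": {
  "commands": [
    {"tx": 0.4,"ty": 0,"tz": 0,"twist": 0,"claw": 0},
    {"tx": 0.8,"ty": 0,"tz": 0,"twist": 0,"claw": 0},
    {"tx": 1,"ty": 0,"tz": 0,"twist": 0,"claw": 0},
    {"tx": 0,"ty": 0.1,"tz": 0.8,"twist": 0,"claw": 0},
    {"tx": -0.3,"ty": 0,"tz": 0.9,"twist": 0,"claw": 0},
    {"tx": -0.4,"ty": -0.6,"tz": 0.3,"twist": 0,"claw": 0},
    {"tx": -0.4,"ty": -0.6,"tz": 0,"twist": 0,"claw": 0}
  ]
}}

```text
time: 3.5
eef_pos: [0.5149, -0.0636, 0.129]
orientation: [3.121, 0.001, 1.572]
contact_force: [-0.6, 0.2, -0.0]
opening: 0.0002
```

```bash
cat > ang.py <<'E'
from h import *
H=np.array([.5245,-.1075])
def ang(c,show=False):
    t=r.observe()['time']; save(c,'a_%s_%.2f.png'%(c,t))
    q=[x for x in finder.pinpoint(c,'peg') if 0.06<np.hypot(*(np.array(x['location'][:2])-H))<0.11 and x['location'][2]>.02]
    for x in q[:1]:
        p=np.array(x['location']); v=p[:2]-H; print(c,round(t,3),p.round(3),round(x['conf'],2),'r',round(np.hypot(*v),3),'deg',round(np.degrees(np.arctan2(v[1],v[0])),1))
    if not q: print(c,round(t,3),'none')
E
python3 - <<'E'
from ang import *
for i in range(3): ang('scene');ang('side')
s=r.observe();print(s['time'],s['eef_pos'],s['contact_force'])
E
```

```text
scene 3.5 [ 0.601 -0.151  0.045] 0.86 r 0.088 deg -29.4
side 3.6 [ 0.575 -0.177  0.043] 0.62 r 0.086 deg -54.3
scene 3.7 [ 0.541 -0.199  0.044] 0.79 r 0.093 deg -79.8
side 3.8 [ 0.501 -0.19   0.044] 0.94 r 0.086 deg -105.5
scene 3.9 [ 0.467 -0.172  0.046] 0.7 r 0.086 deg -131.7
side 4.0 [ 0.444 -0.144  0.044] 0.61 r 0.088 deg -155.8
4.1 [ 0.51370729 -0.06312334  0.12480658] [0.60820477 1.44560687 0.57131737]
```

The wheel is turning clockwise at about 4.4 rad/s. I'll move to hover over the smooth ring on the -x side, between nut and pads, without touching.

{"fn": "drive_tool", "kwargs": {
  "commands": [
    {"tx": -0.6,"ty": -0.8,"tz": 0,"twist": 0,"claw": 0},
    {"tx": -0.5,"ty": -0.7,"tz": 0,"twist": 0,"claw": 0},
    {"tx": 0,"ty": 0,"tz": -0.6,"twist": 0,"claw": 0},
    {"tx": 0,"ty": 0,"tz": -0.6,"twist": 0,"claw": 0},
    {"tx": 0,"ty": 0,"tz": -0.6,"twist": 0,"claw": 0},
    {"tx": 0,"ty": 0,"tz": 0,"twist": 0,"claw": 0}
  ]
}}

```text
time: 4.6
eef_pos: [0.4808, -0.1091, 0.0696]
orientation: [3.124, 0.001, 1.574]
contact_force: [-0.4, -0.1, 0.1]
opening: -0.0001
```

```bash
python3 - <<'E'
from ang import *
for i in range(2): ang('scene');ang('side')
s=r.observe();print(s['time'],s['eef_pos'],s['contact_force'])
E
ls pics
```

```text
scene 4.6 [ 0.577 -0.046  0.045] 0.63 r 0.081 deg 49.8
side 4.7 [ 0.597 -0.064  0.042] 0.69 r 0.085 deg 31.0
scene 4.8 [ 0.608 -0.105  0.047] 0.72 r 0.083 deg 2.0
side 4.9 [ 0.605 -0.138  0.045] 0.59 r 0.086 deg -20.6
5.0 [ 0.48389533 -0.10907765  0.07361444] [ 0.8919483   0.35734312 -0.11255251]
a_scene_3.50.png
a_scene_3.70.png
a_scene_3.90.png
a_scene_4.60.png
a_scene_4.80.png
a_side_3.60.png
a_side_3.80.png
a_side_4.00.png
a_side_4.70.png
a_side_4.90.png
s1.png
scene0.png
side0.png
```

```bash
python3 -c "
import cv2
a=cv2.imread('pics/a_side_4.90.png')[200:360,180:420];b=cv2.imread('pics/a_scene_4.80.png')[180:340,150:390]
cv2.imwrite('pics/m.png',cv2.resize(cv2.vconcat([a,b]),None,fx=1.8,fy=1.8))"
```

```text
(no output)
```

View pics/m.png

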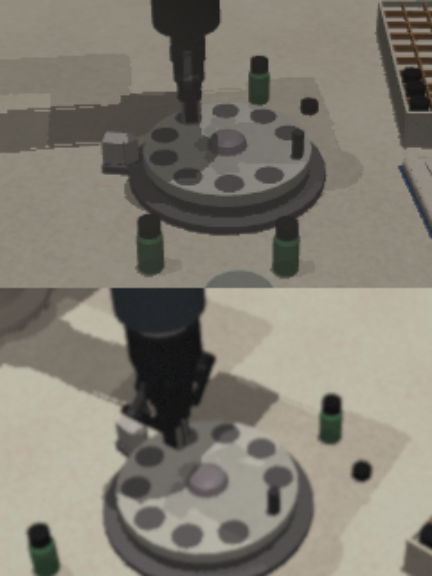

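The peg shows in both views (side crop at (297, 145)) with the finger clear over the ring. I'll let the wheel run and settle the hover lower.

{"fn": "drive_tool", "kwargs": {
  "commands": [
    {"tx": -0.1,"ty": 0,"tz": -0.3,"twist": 0,"claw": 0},
    {"tx": 0,"ty": 0,"tz": -0.3,"twist": 0,"claw": 0},
    {"tx": 0,"ty": 0,"tz": -0.1,"twist": 0,"claw": 0},
    {"tx": 0,"ty": 0,"tz": 0,"twist": 0,"claw": 0},
    {"tx": 0,"ty": 0,"tz": 0,"twist": 0,"claw": 0},
    {"tx": 0,"ty": 0,"tz": 0,"twist": 0,"claw": 0},
    {"tx": 0,"ty": 0,"tz": 0,"twist": 0,"claw": 0},
    {"tx": 0,"ty": 0,"tz": 0,"twist": 0,"claw": 0},
    {"tx": 0,"ty": 0,"tz": 0,"twist": 0,"claw": 0},
    {"tx": 0,"ty": 0,"tz": 0,"twist": 0,"claw": 0},
    {"tx": 0,"ty": 0,"tz": 0,"twist": 0,"claw": 0},
    {"tx": 0,"ty": 0,"tz": 0,"twist": 0,"claw": 0}
  ]
}}

```text
time: 6.0
eef_pos: [0.4812, -0.1089, 0.0514]
orientation: [3.115, 0.002, 1.575]
contact_force: [0.1, 0.4, -0.7]
opening: -0.0
```

```bash
python3 - <<'E'
from ang import *
for i in range(2): ang('scene');ang('side')
s=r.observe();print(s['time'],s['eef_pos'],s['contact_force'])
E
```

```text
scene 6.0 [ 0.516 -0.028  0.047] 0.86 r 0.079 deg 95.8
side 6.1 [ 0.548 -0.026  0.043] 0.68 r 0.085 deg 73.6
scene 6.2 [ 0.574 -0.044  0.045] 0.61 r 0.081 deg 52.0
side 6.3 [ 0.596 -0.062  0.042] 0.83 r 0.084 deg 32.4
6.4 [ 0.48110769 -0.10893217  0.05128124] [ 0.10352113 -0.53621372  0.8606646 ]
```

{"fn": "drive_tool", "kwargs": {
  "commands": [
    {"tx": 0,"ty": 0,"tz": 0,"twist": 0,"claw": 0},
    {"tx": 0,"ty": 0,"tz": 0,"twist": 0,"claw": 0},
    {"tx": 0,"ty": 0,"tz": 0,"twist": 0,"claw": 0},
    {"tx": 0,"ty": 0,"tz": 0,"twist": 0,"claw": 0},
    {"tx": 0,"ty": 0,"tz": 0,"twist": 0,"claw": 0},
    {"tx": 0,"ty": 0,"tz": 0,"twist": 0,"claw": 0},
    {"tx": 0,"ty": 0,"tz": 0,"twist": 0,"claw": 0},
    {"tx": 0,"ty": 0,"tz": 0,"twist": 0,"claw": 0},
    {"tx": 0,"ty": 0,"tz": 0,"twist": 0,"claw": 0},
    {"tx": 0,"ty": 0,"tz": 0,"twist": 0,"claw": 0},
    {"tx": 0,"ty": 0,"tz": 0,"twist": 0,"claw": 0},
    {"tx": 0,"ty": 0,"tz": 0,"twist": 0,"claw": 0}
  ]
}}

```text
time: 7.4
eef_pos: [0.4811, -0.1089, 0.0513]
orientation: [3.115, 0.002, 1.575]
contact_force: [0.4, 0.4, 0.0]
opening: -0.0003
```

{"fn": "drive_tool", "kwargs": {
  "commands": [
    {"tx": 0,"ty": 0,"tz": 0,"twist": 0,"claw": 0},
    {"tx": 0,"ty": 0,"tz": 0,"twist": 0,"claw": 0},
    {"tx": 0,"ty": 0,"tz": 0,"twist": 0,"claw": 0},
    {"tx": 0,"ty": 0,"tz": 0,"twist": 0,"claw": 0},
    {"tx": 0,"ty": 0,"tz": 0,"twist": 0,"claw": 0},
    {"tx": 0,"ty": 0,"tz": 0,"twist": 0,"claw": 0},
    {"tx": 0,"ty": 0,"tz": 0,"twist": 0,"claw": 0},
    {"tx": 0,"ty": 0,"tz": 0,"twist": 0,"claw": 0},
    {"tx": 0,"ty": 0,"tz": 0,"twist": 0,"claw": 0},
    {"tx": 0,"ty": 0,"tz": 0,"twist": 0,"claw": 0},
    {"tx": 0,"ty": 0,"tz": 0,"twist": 0,"claw": 0},
    {"tx": 0,"ty": 0,"tz": 0,"twist": 0,"claw": 0}
  ]
}}

```text
time: 8.4
eef_pos: [0.4811, -0.1089, 0.0512]
orientation: [3.115, 0.002, 1.575]
contact_force: [-0.1, 0.2, 0.3]
opening: -0.0002
```

```bash
python3 - <<'E'
from ang import *
for i in range(2): ang('scene');ang('side')
s=r.observe();print(s['time'],s['eef_pos'],s['contact_force'])
E
```

```text
scene 8.4 [ 0.609 -0.118  0.045] 0.83 r 0.086 deg -7.1
side 8.5 [ 0.604 -0.136  0.041] 0.65 r 0.084 deg -19.5
scene 8.6 [ 0.595 -0.163  0.046] 0.96 r 0.09 deg -38.0
side 8.7 [ 0.572 -0.177  0.044] 0.86 r 0.084 deg -55.5
8.8 [ 0.48108377 -0.1089396   0.05123518] [ 0.14303232  0.16171124 -0.45701548]
```

The wheel runs at about 168°/s (2.9 rad/s), peg near -72° and home at -186°. I'll drop the brake in about 0.5 s.

{"fn": "drive_tool", "kwargs": {
  "commands": [
    {"tx": 0,"ty": 0,"tz": 0,"twist": 0,"claw": 0},
    {"tx": 0,"ty": 0,"tz": 0,"twist": 0,"claw": 0},
    {"tx": 0,"ty": 0,"tz": 0,"twist": 0,"claw": 0},
    {"tx": 0,"ty": 0,"tz": 0,"twist": 0,"claw": 0},
    {"tx": 0,"ty": 0,"tz": 0,"twist": 0,"claw": 0},
    {"tx": 0,"ty": 0,"tz": -0.25,"twist": 0,"claw": 0},
    {"tx": 0,"ty": 0,"tz": -0.15,"twist": 0,"claw": 0},
    {"tx": 0,"ty": 0,"tz": -0.15,"twist": 0,"claw": 0},
    {"tx": 0,"ty": 0,"tz": -0.15,"twist": 0,"claw": 0},
    {"tx": 0,"ty": 0,"tz": -0.15,"twist": 0,"claw": 0}
  ]
}}

```text
time: 9.63
eef_pos: [0.4885, -0.1101, 0.039]
orientation: [3.098, 0.008, 1.583]
contact_force: [-15.7, -0.7, 47.0]
opening: 0.0005
```

```bash
python3 - <<'E'
from ang import *
s=r.observe();print(s['time'],s['eef_pos'],s['contact_force'])
for i in range(2): ang('scene');ang('side')
s=r.observe();print(s['time'],s['eef_pos'],s['contact_force'])
E
```

```text
9.6333 [ 0.48849578 -0.11013507  0.03896263] [-15.72732846  -0.69019952  47.00450068]
scene 9.633 [ 0.44  -0.133  0.045] 0.62 r 0.089 deg -163.2
side 9.733 [ 0.44  -0.127  0.043] 0.66 r 0.087 deg -167.0
scene 9.833 [ 0.44  -0.134  0.046] 0.87 r 0.088 deg -162.6
side 9.933 [ 0.438 -0.125  0.043] 0.71 r 0.088 deg -168.3
10.0333 [ 0.48904257 -0.11035403  0.03910131] [-12.61560433   1.61466949  42.51680047]
```

Stopped, about 20° short of home, with the peg near (0.440, -0.129). I'll lift off and go to the peg's -y side to ease it round.

{"fn": "drive_tool", "kwargs": {
  "commands": [
    {"tx": 0,"ty": 0,"tz": 0.2,"twist": 0,"claw": 0},
    {"tx": 0,"ty": 0,"tz": 0.8,"twist": 0,"claw": 0},
    {"tx": 0,"ty": 0,"tz": 0.9,"twist": 0,"claw": 0},
    {"tx": -0.5,"ty": -0.6,"tz": 0.3,"twist": 0,"claw": 0},
    {"tx": -0.6,"ty": -0.7,"tz": 0,"twist": 0,"claw": 0},
    {"tx": -0.5,"ty": -0.7,"tz": 0,"twist": 0,"claw": 0},
    {"tx": 0,"ty": 0,"tz": 0,"twist": 0,"claw": 0}
  ]
}}

```text
time: 10.62
eef_pos: [0.4405, -0.1721, 0.1089]
orientation: [3.091, 0.01, 1.587]
contact_force: [-0.2, -0.0, -1.5]
opening: -0.0001
```

```bash
python3 - <<'E'
from ang import *
s=r.observe();print(s['time'],s['eef_pos'],s['contact_force'],s['orientation'])
for i in range(2): ang('scene');ang('side')
for c in ['scene','side']:
  for l in ['home','hub']: print(c,l,[(np.round(q['location'],3),round(q['conf'],2)) for q in finder.pinpoint(c,l)[:2]])
E
```

```text
10.6167 [ 0.44051436 -0.17206424  0.10893573] [-0.22814257 -0.02395124 -1.48744681] [3.09142707 0.00984792 1.5869241 ]
scene 10.617 [ 0.442 -0.13   0.046] 0.93 r 0.086 deg -164.6
side 10.717 [ 0.44  -0.127  0.044] 0.64 r 0.086 deg -167.2
scene 10.817 [ 0.44  -0.13   0.044] 0.68 r 0.088 deg -165.4
side 10.917 [ 0.44  -0.125  0.046] 0.97 r 0.086 deg -168.4
scene home [(array([ 0.442, -0.099,  0.044]), 0.76), (array([ 0.528, -0.108,  0.002]), 0.36)]
scene hub [(array([ 0.524, -0.107,  0.046]), 0.97)]
side home [(array([ 0.439, -0.096,  0.043]), 0.69)]
side hub [(array([ 0.529, -0.108,  0.045]), 0.7)]
```

{"fn": "drive_tool", "kwargs": {
  "commands": [
    {"tx": 0,"ty": 0,"tz": -0.6,"twist": 0,"claw": 0},
    {"tx": 0,"ty": 0,"tz": -0.6,"twist": 0,"claw": 0},
    {"tx": 0,"ty": 0.1,"tz": -0.4,"twist": 0,"claw": 0},
    {"tx": 0,"ty": 0.2,"tz": 0,"twist": 0,"claw": 0},
    {"tx": 0,"ty": 0.2,"tz": 0,"twist": 0,"claw": 0},
    {"tx": 0,"ty": 0.1,"tz": 0,"twist": 0,"claw": 0},
    {"tx": 0,"ty": 0.05,"tz": 0,"twist": 0,"claw": 0},
    {"tx": 0,"ty": 0.05,"tz": 0,"twist": 0,"claw": 0},
    {"tx": 0,"ty": 0.05,"tz": 0,"twist": 0,"claw": 0},
    {"tx": 0,"ty": 0.05,"tz": 0,"twist": 0,"claw": 0},
    {"tx": 0,"ty": 0.05,"tz": 0,"twist": 0,"claw": 0},
    {"tx": 0,"ty": 0.05,"tz": 0,"twist": 0,"claw": 0}
  ]
}}

```text
time: 12.22
eef_pos: [0.4469, -0.1405, 0.0644]
orientation: [3.081, 0.012, 1.592]
contact_force: [-1.1, -0.1, -0.0]
opening: -0.0001
```

```bash
python3 - <<'E'
from ang import *
s=r.observe();print(s['time'],s['eef_pos'],s['contact_force'])
ang('scene');ang('side')
E
```

```text
12.2167 [ 0.44688938 -0.14048133  0.06443692] [-1.06422144 -0.10917513 -0.04090004]
scene 12.217 [ 0.44  -0.118  0.047] 0.63 r 0.085 deg -172.8
side 12.317 [ 0.437 -0.111  0.045] 0.8 r 0.087 deg -177.9
```

```bash
python3 - <<'E'
from ang import *
for i in range(3): ang('scene');ang('side')
s=r.observe();print(s['time'],s['eef_pos'],s['contact_force'])
E
```

```text
scene 12.417 [ 0.438 -0.116  0.045] 0.65 r 0.087 deg -174.5
side 12.517 [ 0.442 -0.106  0.044] 0.97 r 0.083 deg 179.2
scene 12.617 [ 0.438 -0.107  0.043] 0.87 r 0.087 deg 179.6
side 12.717 [ 0.436 -0.104  0.04 ] 0.71 r 0.089 deg 177.9
scene 12.817 [ 0.438 -0.106  0.045] 0.6 r 0.087 deg 179.1
side 12.917 [ 0.44  -0.099  0.043] 0.67 r 0.085 deg 174.3
13.0167 [ 0.44671804 -0.14061427  0.06416453] [-0.63048321  0.70434675 -0.72996802]
```

```bash
python3 - <<'E'
from ang import *
for i in range(5): ang('scene');ang('side')
s=r.observe();print(s['time'],s['eef_pos'],s['contact_force'])
E
```

```text
scene 13.017 [ 0.439 -0.101  0.045] 0.7 r 0.086 deg 175.9
side 13.117 [ 0.438 -0.093  0.041] 0.78 r 0.088 deg 170.5
scene 13.217 [ 0.44  -0.095  0.044] 0.73 r 0.085 deg 171.6
side 13.317 [ 0.44  -0.087  0.04 ] 0.77 r 0.087 deg 166.3
scene 13.417 [ 0.44  -0.092  0.046] 0.64 r 0.086 deg 169.8
side 13.517 [ 0.444 -0.089  0.041] 0.76 r 0.083 deg 167.3
scene 13.617 [ 0.444 -0.09   0.046] 0.92 r 0.083 deg 167.7
side 13.717 [ 0.446 -0.084  0.039] 0.86 r 0.082 deg 163.6
scene 13.817 [ 0.444 -0.086  0.042] 0.93 r 0.084 deg 165.4
side 13.917 [ 0.443 -0.079  0.042] 0.7 r 0.086 deg 160.9
14.0167 [ 0.44670763 -0.14061749  0.06416461] [-0.42295002  0.7736845  -1.25732857]
```

The wheel coasts past home slowly at about 13°/s. I'll stop it with light pressure on the ring, then drag it back by friction.

{"fn": "drive_tool", "kwargs": {
  "commands": [
    {"tx": 0.6,"ty": 0.3,"tz": 0,"twist": 0,"claw": 0},
    {"tx": 0.5,"ty": 0.3,"tz": -0.2,"twist": 0,"claw": 0},
    {"tx": 0,"ty": 0,"tz": -0.4,"twist": 0,"claw": 0},
    {"tx": 0,"ty": 0,"tz": -0.15,"twist": 0,"claw": 0},
    {"tx": 0,"ty": 0,"tz": -0.05,"twist": 0,"claw": 0},
    {"tx": 0,"ty": 0,"tz": -0.05,"twist": 0,"claw": 0},
    {"tx": 0,"ty": 0,"tz": -0.05,"twist": 0,"claw": 0}
  ]
}}

```text
time: 14.6
eef_pos: [0.4823, -0.1235, 0.0404]
orientation: [3.078, 0.015, 1.593]
contact_force: [-5.2, -1.2, 14.4]
opening: -0.0002
```

```bash
python3 - <<'E'
from ang import *
s=r.observe();print(s['time'],s['eef_pos'],s['contact_force'],s['orientation'])
for i in range(2): ang('scene');ang('side')
s=r.observe();print(s['time'],s['eef_pos'],s['contact_force'])
E
```

```text
14.6 [ 0.48229352 -0.12347797  0.0404455 ] [-5.21410045 -1.24411958 14.44630505] [3.07811625 0.01534589 1.59347472]
scene 14.6 none
side 14.7 [ 0.445 -0.08   0.042] 0.71 r 0.084 deg 160.6
scene 14.8 [ 0.445 -0.08   0.045] 0.92 r 0.084 deg 160.7
side 14.9 [ 0.445 -0.076  0.041] 0.89 r 0.085 deg 158.5
15.0 [ 0.48242907 -0.12353667  0.04073368] [-3.63500736 -0.09717994 11.30859507]
```

{"fn": "drive_tool", "kwargs": {
  "commands": [
    {"tx": 0.02,"ty": -0.05,"tz": -0.05,"twist": 0,"claw": 0},
    {"tx": 0.02,"ty": -0.05,"tz": -0.05,"twist": 0,"claw": 0},
    {"tx": 0.02,"ty": -0.05,"tz": -0.05,"twist": 0,"claw": 0},
    {"tx": 0.02,"ty": -0.05,"tz": -0.05,"twist": 0,"claw": 0},
    {"tx": 0.02,"ty": -0.05,"tz": -0.05,"twist": 0,"claw": 0},
    {"tx": 0.02,"ty": -0.05,"tz": -0.05,"twist": 0,"claw": 0}
  ]
}}

```text
time: 15.5
eef_pos: [0.4893, -0.1361, 0.0415]
orientation: [3.064, 0.021, 1.595]
contact_force: [-0.6, -0.2, 6.1]
opening: -0.0001
```

```bash
python3 - <<'E'
from ang import *
for i in range(2): ang('scene');ang('side')
s=r.observe();print(s['time'],s['eef_pos'],s['contact_force'])
E
```

```text
scene 15.5 [ 0.44  -0.102  0.047] 0.67 r 0.085 deg 176.5
side 15.6 [ 0.438 -0.102  0.044] 0.88 r 0.087 deg 176.6
scene 15.7 [ 0.438 -0.104  0.045] 0.65 r 0.087 deg 177.8
side 15.8 [ 0.438 -0.098  0.044] 0.58 r 0.087 deg 174.1
15.9 [ 0.48965305 -0.13584755  0.04146272] [ 0.33846504 -0.56278027  5.07650542]
```

{"fn": "drive_tool", "kwargs": {
  "commands": [
    {"tx": 0,"ty": 0.05,"tz": -0.05,"twist": 0,"claw": 0},
    {"tx": 0,"ty": 0,"tz": -0.03,"twist": 0,"claw": 0},
    {"tx": 0,"ty": 0,"tz": 0,"twist": 0,"claw": 0},
    {"tx": 0,"ty": 0,"tz": 0,"twist": 0,"claw": 0},
    {"tx": 0,"ty": 0,"tz": 0.1,"twist": 0,"claw": 0},
    {"tx": 0,"ty": 0,"tz": 0.5,"twist": 0,"claw": 0},
    {"tx": 0,"ty": 0,"tz": 1,"twist": 0,"claw": 0},
    {"tx": 0,"ty": 0,"tz": 1,"twist": 0,"claw": 0},
    {"tx": 0,"ty": 0,"tz": 1,"twist": 0,"claw": 0},
    {"tx": 0,"ty": 0,"tz": 1,"twist": 0,"claw": 0}
  ]
}}

```text
time: 16.73
eef_pos: [0.4814, -0.1354, 0.178]
orientation: [3.08, 0.019, 1.593]
contact_force: [0.4, -0.2, 0.1]
opening: 0.0003
```

```bash
python3 - <<'E'
from ang import *
for i in range(4): ang('scene');ang('side')
for i in range(2):
 for c in ['scene','side']:
  cams.snapshot(c)
  for l in ['home','hub','peg']: print(c,l,[(np.round(q['location'],3),round(q['conf'],2)) for q in finder.pinpoint(c,l)[:1]])
s=r.observe();print(s['time'],s['eef_pos'],s['contact_force'])
a,_=save('scene','f1.png');b,_=save('side','f2.png')
m=cv2.vconcat([cv2.resize(a[220:340,170:350],None,fx=4,fy=4)[:, :],])
cv2.imwrite('pics/f1z.png',cv2.resize(cv2.cvtColor(a,cv2.COLOR_RGB2BGR)[230:340,190:340],None,fx=5,fy=5))
cv2.imwrite('pics/f2z.png',cv2.resize(cv2.cvtColor(b,cv2.COLOR_RGB2BGR)[235:325,225:375],None,fx=5,fy=5))
E
```

```text
scene 16.733 [ 0.441 -0.112  0.045] 0.92 r 0.084 deg -176.6
side 16.833 [ 0.44  -0.111  0.043] 0.61 r 0.085 deg -177.8
scene 16.933 [ 0.439 -0.118  0.046] 0.88 r 0.086 deg -173.1
side 17.033 [ 0.438 -0.114  0.043] 0.6 r 0.087 deg -175.4
scene 17.133 [ 0.439 -0.121  0.045] 0.64 r 0.087 deg -171.1
side 17.233 [ 0.441 -0.115  0.044] 0.9 r 0.084 deg -175.1
scene 17.333 [ 0.438 -0.118  0.045] 0.56 r 0.087 deg -172.8
side 17.433 [ 0.439 -0.113  0.042] 0.58 r 0.086 deg -176.3
scene home [(array([ 0.44 , -0.097,  0.045]), 0.91)]
scene hub [(array([ 0.526, -0.109,  0.043]), 0.8)]
scene peg [(array([ 0.44 , -0.12 ,  0.045]), 0.62)]
side home [(array([ 0.44 , -0.095,  0.044]), 0.68)]
side hub [(array([ 0.527, -0.11 ,  0.042]), 0.73)]
side peg [(array([ 0.44 , -0.117,  0.044]), 0.97)]
scene home [(array([ 0.438, -0.094,  0.041]), 0.91)]
scene hub [(array([ 0.524, -0.108,  0.044]), 0.76)]
scene peg [(array([ 0.437, -0.121,  0.046]), 0.79)]
side home [(array([ 0.441, -0.098,  0.04 ]), 0.67)]
side hub [(array([ 0.526, -0.109,  0.045]), 0.66)]
side peg [(array([ 0.438, -0.118,  0.043]), 0.89)]
18.3333 [ 0.48230706 -0.13540399  0.1768372 ] [0.44744542 0.15638174 0.52402714]
```

View pics/f1z.png

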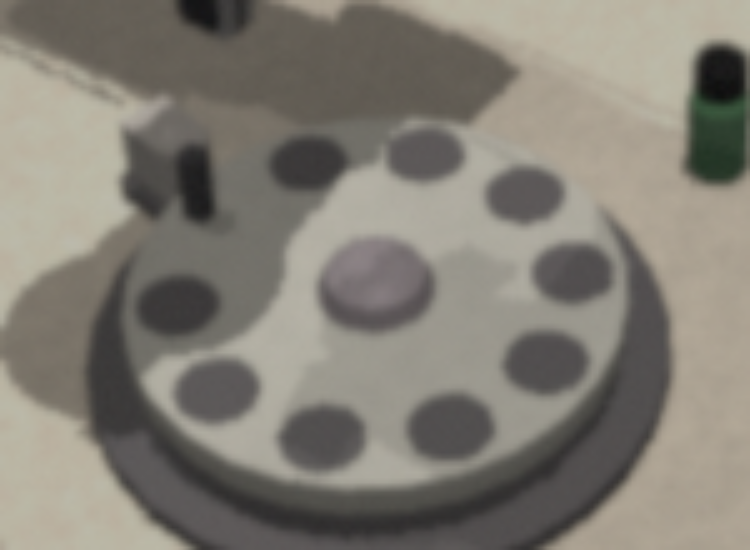

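View pics/f2z.png

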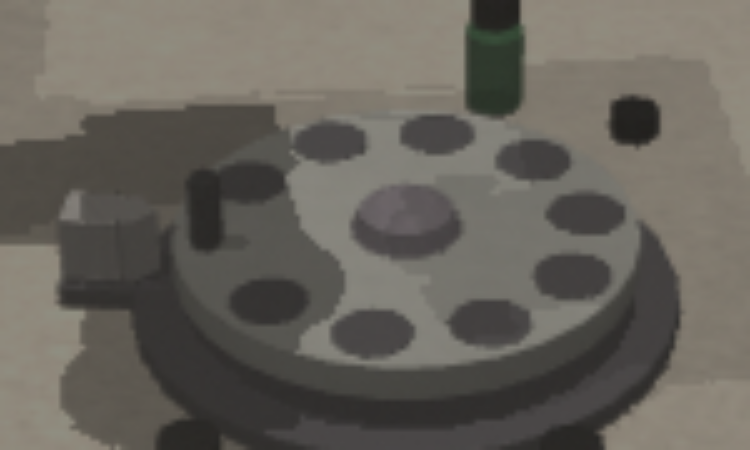

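At rest, but the lift-off dragged it about 13° too far. In the scene crop the peg at (195, 185) sits just off the pointer's tip. I'll press again at pure -x of the hub, so arm slip there is radial, and drag it in +y.

{"fn": "drive_tool", "kwargs": {
  "commands": [
    {"tx": 0,"ty": 0.4,"tz": -0.8,"twist": 0,"claw": 0},
    {"tx": 0,"ty": 0.2,"tz": -0.9,"twist": 0,"claw": 0},
    {"tx": 0,"ty": 0,"tz": -0.9,"twist": 0,"claw": 0},
    {"tx": 0,"ty": 0,"tz": -0.8,"twist": 0,"claw": 0},
    {"tx": 0,"ty": 0,"tz": -0.5,"twist": 0,"claw": 0},
    {"tx": 0,"ty": 0,"tz": -0.3,"twist": 0,"claw": 0},
    {"tx": 0,"ty": 0,"tz": -0.1,"twist": 0,"claw": 0},
    {"tx": 0,"ty": 0,"tz": 0,"twist": 0,"claw": 0}
  ]
}}

```text
time: 19.1
eef_pos: [0.4833, -0.117, 0.0448]
orientation: [3.072, 0.021, 1.594]
contact_force: [-0.0, -0.1, 0.4]
opening: -0.0001
```

{"fn": "drive_tool", "kwargs": {
  "commands": [
    {"tx": 0,"ty": 0,"tz": -0.1,"twist": 0,"claw": 0},
    {"tx": 0,"ty": 0,"tz": -0.05,"twist": 0,"claw": 0},
    {"tx": 0,"ty": 0.03,"tz": -0.04,"twist": 0,"claw": 0},
    {"tx": 0,"ty": 0.03,"tz": -0.04,"twist": 0,"claw": 0},
    {"tx": 0,"ty": 0.03,"tz": -0.04,"twist": 0,"claw": 0},
    {"tx": 0,"ty": 0.03,"tz": -0.04,"twist": 0,"claw": 0}
  ]
}}

```text
time: 19.6
eef_pos: [0.4872, -0.1146, 0.0417]
orientation: [3.063, 0.024, 1.595]
contact_force: [-1.7, 0.0, 5.6]
opening: -0.0003
```

```bash
python3 - <<'E'
from ang import *
s=r.observe();print(s['time'],s['eef_pos'],s['contact_force'])
for i in range(2): ang('scene');ang('side')
s=r.observe();print(s['time'],s['eef_pos'],s['contact_force'])
E
```

```text
19.6 [ 0.48719912 -0.11458068  0.04167624] [-1.71105055e+00  1.03442279e-03  5.63086307e+00]
scene 19.6 [ 0.44  -0.118  0.045] 0.94 r 0.085 deg -172.8
side 19.7 [ 0.44  -0.115  0.044] 0.79 r 0.085 deg -174.8
scene 19.8 [ 0.438 -0.119  0.046] 0.77 r 0.087 deg -172.3
side 19.9 [ 0.438 -0.115  0.044] 0.79 r 0.087 deg -174.8
20.0 [ 0.48732277 -0.11450292  0.04165126] [-1.05862747 -0.30410925  6.30266689]
```

{"fn": "drive_tool", "kwargs": {
  "commands": [
    {"tx": -0.02,"ty": 0.04,"tz": -0.05,"twist": 0,"claw": 0},
    {"tx": -0.02,"ty": 0.04,"tz": -0.05,"twist": 0,"claw": 0},
    {"tx": -0.02,"ty": 0.04,"tz": -0.05,"twist": 0,"claw": 0},
    {"tx": -0.02,"ty": 0.04,"tz": -0.05,"twist": 0,"claw": 0},
    {"tx": -0.02,"ty": 0.04,"tz": -0.05,"twist": 0,"claw": 0},
    {"tx": -0.02,"ty": 0,"tz": -0.05,"twist": 0,"claw": 0}
  ]
}}

```text
time: 20.5
eef_pos: [0.4896, -0.1094, 0.0417]
orientation: [3.047, 0.027, 1.597]
contact_force: [-2.2, 0.9, 7.1]
opening: 0.0001
```

```bash
python3 - <<'E'
from ang import *
s=r.observe();print(s['time'],s['eef_pos'],s['contact_force'])
for i in range(2): ang('scene');ang('side')
s=r.observe();print(s['time'],s['eef_pos'],s['contact_force'])
E
```

```text
20.5 [ 0.48955344 -0.10942906  0.04165048] [-2.17092261  0.87336516  7.12818934]
scene 20.5 [ 0.437 -0.109  0.045] 0.87 r 0.087 deg -179.1
side 20.6 [ 0.439 -0.106  0.044] 0.92 r 0.085 deg 179.1
scene 20.7 [ 0.44  -0.113  0.048] 0.82 r 0.084 deg -176.3
side 20.8 [ 0.439 -0.107  0.043] 0.74 r 0.085 deg 179.7
20.9 [ 0.48953783 -0.10967461  0.04166956] [-2.960207    1.44003478  6.96254402]
```

{"fn": "drive_tool", "kwargs": {
  "commands": [
    {"tx": -0.08,"ty": 0.04,"tz": -0.05,"twist": 0,"claw": 0},
    {"tx": -0.08,"ty": 0.04,"tz": -0.05,"twist": 0,"claw": 0},
    {"tx": -0.06,"ty": 0.04,"tz": -0.05,"twist": 0,"claw": 0},
    {"tx": -0.05,"ty": 0.04,"tz": -0.05,"twist": 0,"claw": 0},
    {"tx": -0.02,"ty": 0.04,"tz": -0.05,"twist": 0,"claw": 0},
    {"tx": -0.02,"ty": 0,"tz": -0.05,"twist": 0,"claw": 0}
  ]
}}

```text
time: 21.4
eef_pos: [0.4892, -0.1032, 0.0411]
orientation: [3.025, 0.029, 1.6]
contact_force: [-3.9, 2.4, 14.1]
opening: 0.0001
```

```bash
python3 - <<'E'
from ang import *
s=r.observe();print(s['time'],s['eef_pos'],s['contact_force'])
for i in range(2): ang('scene');ang('side')
s=r.observe();print(s['time'],s['eef_pos'],s['contact_force'])
E
```

```text
21.4 [ 0.48920286 -0.10322707  0.04107493] [-3.89687879  2.4496843  14.13239122]
scene 21.4 none
side 21.5 [ 0.44  -0.092  0.042] 0.87 r 0.086 deg 169.7
scene 21.6 [ 0.44  -0.098  0.045] 0.63 r 0.085 deg 173.8
side 21.7 [ 0.438 -0.099  0.043] 0.64 r 0.087 deg 174.3
21.8 [ 0.48916559 -0.10356796  0.04122048] [-3.28201021 -0.10840068 12.88485551]
```

On the mark by both cameras. I'll unload slowly and lift straight.

{"fn": "drive_tool", "kwargs": {
  "commands": [
    {"tx": 0,"ty": 0,"tz": 0,"twist": 0,"claw": 0},
    {"tx": 0,"ty": 0,"tz": 0.01,"twist": 0,"claw": 0},
    {"tx": 0,"ty": 0,"tz": 0.02,"twist": 0,"claw": 0},
    {"tx": 0,"ty": 0,"tz": 0.03,"twist": 0,"claw": 0},
    {"tx": 0,"ty": 0,"tz": 0.05,"twist": 0,"claw": 0},
    {"tx": 0,"ty": 0,"tz": 0.2,"twist": 0,"claw": 0},
    {"tx": 0,"ty": 0,"tz": 0.6,"twist": 0,"claw": 0},
    {"tx": 0,"ty": 0,"tz": 1,"twist": 0,"claw": 0},
    {"tx": 0,"ty": 0,"tz": 1,"twist": 0,"claw": 0}
  ]
}}

```text
time: 22.55
eef_pos: [0.4802, -0.1029, 0.1241]
orientation: [3.046, 0.028, 1.598]
contact_force: [0.8, -0.1, 0.7]
opening: -0.0
```

```bash
python3 - <<'E'
from ang import *
s=r.observe();print(s['time'],s['eef_pos'],s['contact_force'])
for i in range(5): ang('scene');ang('side')
E
```

```text
22.55 [ 0.4801592  -0.1029472   0.12406381] [ 0.81917755 -0.11931138  0.65666601]
scene 22.55 [ 0.439 -0.099  0.045] 0.61 r 0.086 deg 174.1
side 22.65 [ 0.44  -0.093  0.044] 0.71 r 0.086 deg 170.1
scene 22.75 [ 0.441 -0.099  0.048] 0.64 r 0.084 deg 174.5
side 22.85 [ 0.443 -0.095  0.045] 0.57 r 0.083 deg 171.1
scene 22.95 [ 0.438 -0.101  0.044] 0.87 r 0.086 deg 175.6
side 23.05 [ 0.439 -0.095  0.043] 0.59 r 0.086 deg 171.6
scene 23.15 [ 0.44  -0.099  0.044] 0.71 r 0.085 deg 174.4
side 23.25 [ 0.44  -0.093  0.045] 0.7 r 0.086 deg 170.0
scene 23.35 [ 0.44  -0.098  0.046] 0.67 r 0.085 deg 173.8
side 23.45 [ 0.443 -0.094  0.044] 0.96 r 0.083 deg 170.8
```

{"fn": "drive_tool", "kwargs": {
  "commands": [
    {"tx": -0.3,"ty": 0,"tz": 1,"twist": 0,"claw": 0},
    {"tx": -0.5,"ty": 0,"tz": 1,"twist": 0,"claw": 0},
    {"tx": -0.5,"ty": 0.5,"tz": 0.8,"twist": 0,"claw": 0},
    {"tx": -0.5,"ty": 0.5,"tz": 0,"twist": 0,"claw": 0},
    {"tx": 0,"ty": 0,"tz": 0,"twist": 0,"claw": 0},
    {"tx": 0,"ty": 0,"tz": 0,"twist": 0,"claw": 0}
  ]
}}

```text
time: 24.05
eef_pos: [0.4244, -0.0724, 0.2107]
orientation: [3.044, 0.027, 1.597]
contact_force: [0.6, -0.7, -1.0]
opening: -0.0002
```

```bash
python3 - <<'E'
from ang import *
for i in range(2): ang('scene');ang('side')
for c in ['scene','side']:
  cams.snapshot(c)
  for l in ['home','hub','vial_a','loose_cap','beaker','spray']: print(c,l,[(np.round(q['location'],3),round(q['conf'],2)) for q in finder.pinpoint(c,l)[:3]])
s=r.observe();print(s['time'],s['eef_pos'],s['contact_force'])
a,_=save('scene','g1.png');b,_=save('side','g2.png')
A=cv2.resize(cv2.cvtColor(a,cv2.COLOR_RGB2BGR)[230:340,190:340],None,fx=4,fy=4);B=cv2.resize(cv2.cvtColor(b,cv2.COLOR_RGB2BGR)[235:310,225:375],None,fx=4,fy=4)
cv2.imwrite('pics/gz.png',cv2.resize(cv2.vconcat([A,B]),None,fx=.8,fy=.8))
E
```

```text
scene 24.05 [ 0.435 -0.097  0.044] 0.89 r 0.09 deg 173.2
side 24.15 [ 0.439 -0.094  0.04 ] 0.62 r 0.086 deg 171.1
scene 24.25 [ 0.438 -0.099  0.048] 0.69 r 0.086 deg 174.1
side 24.35 [ 0.44  -0.092  0.041] 0.65 r 0.086 deg 169.9
scene home [(array([ 0.438, -0.096,  0.046]), 0.8)]
scene hub [(array([ 0.525, -0.108,  0.045]), 0.9)]
scene vial_a [(array([ 0.44 , -0.276,  0.004]), 0.97), (array([ 0.583, -0.283, -0.002]), 0.8), (array([ 0.574,  0.061, -0.004]), 0.58)]
scene loose_cap [(array([0.633, 0.031, 0.001]), 0.64)]
scene beaker [(array([ 0.529, -0.421, -0.   ]), 0.64)]
scene spray [(array([0.496, 0.436, 0.002]), 0.72)]
side home [(array([ 0.442, -0.098,  0.041]), 0.72), (array([ 0.525, -0.106,  0.044]), 0.29)]
side hub [(array([ 0.525, -0.108,  0.044]), 0.58)]
side vial_a [(array([ 0.581, -0.289, -0.   ]), 0.84), (array([ 0.44 , -0.277,  0.   ]), 0.71), (array([0.568, 0.063, 0.003]), 0.61)]
side loose_cap [(array([0.631, 0.033, 0.003]), 0.54)]
side beaker [(array([ 0.535, -0.422, -0.003]), 0.95)]
side spray [(array([ 0.497,  0.433, -0.002]), 0.86)]
25.15 [ 0.42414844 -0.07272409  0.20959858] [-0.04534593  0.20780845  0.17683899]
```

View pics/gz.png

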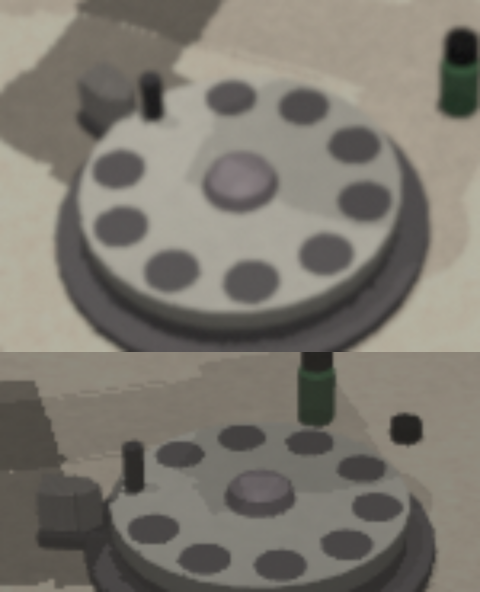

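Both views show the peg's foot on the line from hub to pointer tip: scene crop peg (152, 118), tip near (130, 100); side crop peg (133, 487), tip near (103, 487). The bystanders haven't moved, so I'm handing in.

```bash
python3 -c "
from cell import r
print(r.close_job())"
```

```text
the job is handed in; nothing more can be done
None
```

I spun the wheel, braked it with a fingertip and left the peg at the pointer. The job was handed in at about 25 s on the robot's clock.

- **Spin:** I flicked the peg to about 4.4 rad/s. The wheel then ran untouched for about 6 s and was still turning at about 2.9 rad/s when I braked it.
- **Brake:** A fingertip pressed on the flat top stopped it about 20° short of home. The press reached 47 N at the wrist, much harder than the few newtons intended.
- **Easing to home:** This took three tries. The first push coasted past home, and the second attempt came off the mark as I lifted the finger. The third, a light friction drag on the flat top, put it in place.

**Last checks:**
- **Peg:** It was at rest at about (0.440, -0.096), against about (0.440, -0.097) for home. The two cameras disagreed by about 5 mm on the peg (y = -0.099 scene, -0.094 side), so the true offset is probably within 4 mm; the limit is 10 mm.
- **Wheel height:** The networks put the hub at 44–45 mm, the same as at the start within their 4 mm accuracy. That is too coarse to prove the 3 mm seat limit, but I only pressed down on the wheel or pushed the peg sideways.
- **Surroundings:** The vials, cap, beaker and spray bottle were found where they started, to within a few mm. The hand was well clear, with no contact force beyond sensor noise.

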